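Park the storage jar and screw on its lid

TASK

Slide the white square jar, with its loose lid on it, into its place midway between the two wooden rails, and only then close it: turn the green lid backward (anticlockwise from above) until it drops into the thread, then screw it forward (clockwise) fully home, so that the yellow pointer stands at the red mark. Keep the jar upright on the worktop and the lid on it, handle the lid gently and do not disturb the other things.

Things in the scene. Friction and masses are not known exactly. Their poses are not given: they have to be found in the camera images.
- jar: White square storage jar with blue bands, loose on the worktop, 0.6 to 0.9 kg. Body 96 x 96 mm, 55 high to the flat shoulder; round threaded neck to 78. Origin: centre of underside; z up, x and y square to the sides. Start yaw within 0.35 rad of the world's. Shoulder marks: red (jar's -x: lid closed), blue (about -y: thread start). It starts 0.26 to 0.45 m from the rails, off either end.
- lid: Round green screw lid, 80 across, 0.12 kg, loose on the jar's neck. Origin: centre of the skirt's lower edge, z up; flat top 24 above it. Wooden crossbar along the lid's x, 72 long, 12 thick, from the flat top up to 43. Yellow pointer towards the lid's -x. Turning takes under 1 N at the bar's ends; the neck centres it. Over 60 N of finger force harms it.
- rails: Jar's place: two fixed parallel wooden rails, 30 high, 14 thick, 90 long, 105 apart inside (103 at the mouths); splayed ends (to 73 lengthwise, 77 sideways). The channel runs along the body's y, open at both ends; yaw within 0.1 rad of the world's. Red lines mark the rails' middle. Origin: on the worktop, channel's middle. Wall cabinets hang from z = 450 up, from x = 590 on; knobs from x = 550.
- pointer (a point): Foot of the lid's yellow pointer, 42 mm from the axis, 2 above the skirt's lower edge. At the start the lid lies level on top of the threads, origin 68.5 above the jar's underside, at yaw 0.3 to 1.05 (lid relative to jar, + anticlockwise from above); thread ends block clockwise turning there.
- drop (a point): Point at the jar's blue mark, 42 mm from the axis. Turned anticlockwise to yaw about 1.47 the lid drops 7.5 mm into the thread start (origin then 61 above the jar's underside, pointer foot within about 7 of this point); a stop at about 1.75 ends further backward turning.
- home (a point): Point at the jar's red mark, 42 mm from the axis, where the pointer's foot is when the lid is closed. From the drop the lid turns clockwise some 1.6 rad under the threads, sinking 3 mm more, to a hard stop: closed, yaw 0, origin 58 above the jar's underside.
- salt_cellar: Bystander near the rails: round oak salt cellar, 67 wide, 60 high (mm); origin at the centre of the underside. Leave it where it is.
- kitchen_timer: Bystander near the rails: red and white wind-up timer, 63 wide, 47 high (mm); origin at the centre of the underside. Leave it where it is.
- spice_c: Bystander near the rails: small spice jar with dark cap, 41 wide, 105 high (mm); origin at the centre of the underside. Leave it where it is.
- tea_light: Bystander near the rails: tea light, 38 wide, 15 high (mm); origin at the centre of the underside. Leave it where it is.
- tea_light_b: Bystander near the rails: second tea light, 38 wide, 15 high (mm); origin at the centre of the underside. Leave it where it is.
- honey_jar: Bystander near the rails: jar with red lid, 60 wide, 85 high (mm); origin at the centre of the underside. Leave it where it is.

How it is judged:
By the outcome, as a careful person would: the job done as asked, in the order asked, and still so for the second after the job is handed in, with the robot touching nothing.
It also fails if it takes over 72 s, if anything falls off the work surface, if the arm or the gripper's body presses on something with over 40 N, if the wrist force passes 120 N, or if a joint passes its speed limit or range.

ROBOT

A 6-joint arm with a two-finger parallel gripper is mounted at the origin on a cart in front of the work surface, level with it; the furniture and walls round the work are solid. World frame = base frame: x ahead of the robot, y to its left, z up, the work surface at z = 0. Lengths are in m, angles in rad, forces in N, time in s.
With the tool pointing down it reaches from about 0.25 to 0.725 m from the base axis. Payload 4 kg.
Tool frame: the origin (TCP) lies midway between the tips of the shut fingers; the grasp point (between the pads) lies bot.pinch_z behind it (bot.pinch_z is the distance from the TCP to the grasp point, in m); z points along the fingers, y is the line along which they close (so a half turn about z gives the same grasp; the last joint's range is limited). The gripper opens to 85 mm and grips with 20 to 120 N. Pads are 22 mm wide; open, the fingers measure 114 mm over their backs; the gripper's body (76 mm by 85 mm) begins 54 mm behind the grasp point. The pads swing forward as they close: fully open they stand 13 mm farther back than shut.
Start: joints at [-1.183, 0.241, 0.005, 1.335, 0, 1.571], TCP at [0.189, -0.463, 0.231] pointing down, gripper open.
Joint ranges: [-2.72, 2.72], [-1.05, 1.87], [-1.09, 1.28], [-1.99, 2.15], [-1.42, 1.44], [-3.14, 3.14]. Speed limits (rad/s): [2.79, 2.79, 3.14, 3.14, 3.14, 3.14].

INTERFACE

Orientations are given as a unit quaternion [x, y, z, w].
In Python, from workcell import bot, cam gives the robot as it stands (bot), with the cameras (cam).
- The arm moves only by the tool jog_arm, called after "Call:" as name(argument=value, ...), one argument or row to a line, values as JSON. Schema: {"type":"object","properties":{"motion":{"type":"string"},"only":{"type":"string"},"quiet":{"type":"boolean"},"lines":{"type":"string"}},"required":["motion"],"additionalProperties":false}. motion is a string of 1 to 10 rows, parted by a bar, with the numbers parted by commas; each row has 7 numbers: a rotation vector rx, ry, rz in parts of the range, where 1.0 means 360 degrees, then dx, dy, dz in shares of 0.8 m (1.0 is 0.8 m), then the finger opening in m; each row is the pose to reach, as a shift and turn from the pose commanded when the call began, along the tool's axes at that moment; what a row does not reach only later rows make up. A row lasts 1/8 s, in which the tool goes at most 0.0625 m and 0.188 rad, less where a joint would pass 70% of its speed; a pose out of reach is approached as far as the arm can. The fingers move at their own pace and stop on an object; the grip force is fixed at half the most. Time passes only in rows, so rows that do not move let the fingers close. The tool returns the time, the measured TCP pose, the force, the opening and the grip force at its end. only (a regular expression) keeps the lines of the reply that match it, lines (a string "A,B") keeps lines A to B, and quiet returns only ok. A shift or turn number past 1, either way, is cut back to 1. Input that does not fit is refused with a message, and nothing moves.
- bot.get_obs(): the state, without advancing time (a new reading comes with each control period).
- cam.camera(name): name is "scene" or "top"; returns the picture (384x512x3 uint8, red, green, blue); there is no depth.
- cam.calibration(name): a dict with "mtx" (3x3 intrinsics, pixels), "R" (3x3) and "t" (3): a world point X has camera coordinates R X + t. Camera axes: x right, y down, z forward; pixel columns grow to the right and rows downward; lengths in m; the calibration is good to about 2 mm. A picture is of the moment at which its call begins. calibration takes no time and is no camera call.
- bot.job_done(): hands the job in; it is judged then, once.
The state is a dict: "clock": time; "joint_pos": joint angles; "joint_vel": joint speeds; "tau": joint torques, N m; "eef_pos": TCP position; "tool_rot": TCP orientation; "ft_force": force on the tool from outside, world axes, zero at the start; "ft_torque": the same for the moment, N m; "grip_width": finger opening in m; "grasp_force": force on a finger pad.
Only numpy, scipy, OpenCV 4.12 (cv2) and the standard library are available. Lean on these libraries where they do the work, as an engineer would, in place of code of your own. Each camera call takes 0.05 s, during which the arm holds its last target. There are 200 camera calls.

## Working session

There is one attempt and no reset: what is moved stays moved. The work goes in short steps, Python scripts to look and compute and a tool call to move; the robot and the scene stay as the last step left them, time stands still between calls to the robot, and variables do not carry over. Pictures are saved under pics/ and viewed, at most 14 in all, crops included, and the job is handed in when it is done.

```bash
ls; mkdir -p pics; python3 - <<'E'
from workcell import bot, cam
import cv2,numpy as np
for n in("scene","top"):
    im=cam.camera(n); cv2.imwrite(f"pics/{n}0.png",im[:,:,::-1]); c=cam.calibration(n); print(n,c)
o=bot.get_obs();print(o,bot.pinch_z)
E
```

```text
pics
workcell.py
scene {'mtx': array([[394.92832903,   0.        , 256.3609889 ],
       [  0.        , 394.92832903, 192.58987318],
       [  0.        ,   0.        ,   1.        ]]), 'R': array([[-0.52141652, -0.85309238,  0.01892625],
       [-0.6611085 ,  0.38985243, -0.64105431],
       [ 0.5395001 , -0.34676862, -0.76726212]]), 't': array([0.28973175, 0.36030077, 0.88104728])}
top {'mtx': array([[486.18872379,   0.        , 258.20275265],
       [  0.        , 486.18872379, 186.5411502 ],
       [  0.        ,   0.        ,   1.        ]]), 'R': array([[ 0.00686562, -0.99988646,  0.013414  ],
       [-0.98668324, -0.00895374, -0.16240692],
       [ 0.16250859, -0.01212034, -0.98663269]]), 't': array([0.00500965, 0.50787443, 1.2074322 ])}
{'clock': 0.1, 'joint_pos': array([-1.18298808e+00,  2.41330200e-01,  3.85309539e-03,  1.33520294e+00,
       -2.09369967e-05,  1.57080416e+00]), 'joint_vel': array([-1.00980165e-03, -1.47583951e-03,  2.87458647e-03, -4.72023567e-04,
       -3.61503177e-05,  7.45908604e-04]), 'tau': array([ 6.73195227e-04, -3.73137510e+01,  2.53010291e+01,  1.08764763e-02,
        1.50819155e-04,  3.46942571e-06]), 'eef_pos': array([ 0.18885884, -0.46234505,  0.23050346]), 'tool_rot': array([ 9.81259743e-01,  1.92687390e-01, -1.91763748e-04, -9.22188972e-04]), 'ft_force': array([-0.36296168,  0.11089451,  0.4855824 ]), 'ft_torque': array([ 0.01648357, -0.02797996, -0.02030769]), 'grasp_force': 0.0, 'grip_width': 0.08553731725148402} 0.0187
```

View pics/scene0.png

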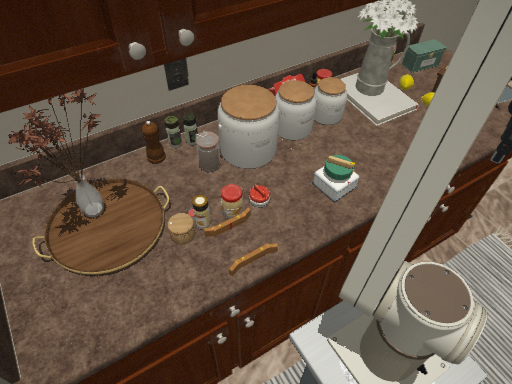

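View pics/top0.png

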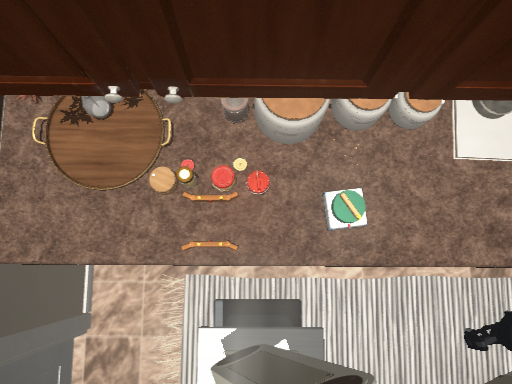

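The overview shows the jar at top (346,208). The rails are at (210,197) and (210,244), with the channel along world y, and the bystanders lie on the +x side. I'll enlarge this area.

```bash
python3 - <<'E'
import cv2,numpy as np
a=cv2.imread("pics/top0.png"); s=cv2.imread("pics/scene0.png")
A=cv2.resize(a[150:260,140:380],None,fx=3.3,fy=3.3,interpolation=cv2.INTER_CUBIC)
B=cv2.resize(s[140:280,160:370],None,fx=1.7,fy=1.7,interpolation=cv2.INTER_CUBIC)
o=np.zeros((A.shape[0]+B.shape[0],max(A.shape[1],B.shape[1]),3),np.uint8);o[:A.shape[0],:A.shape[1]]=A;o[A.shape[0]:,:B.shape[1]]=B
cv2.imwrite("pics/c0.png",o[:600]);print(o.shape)
E
```

```text
(601, 792, 3)
```

View pics/c0.png

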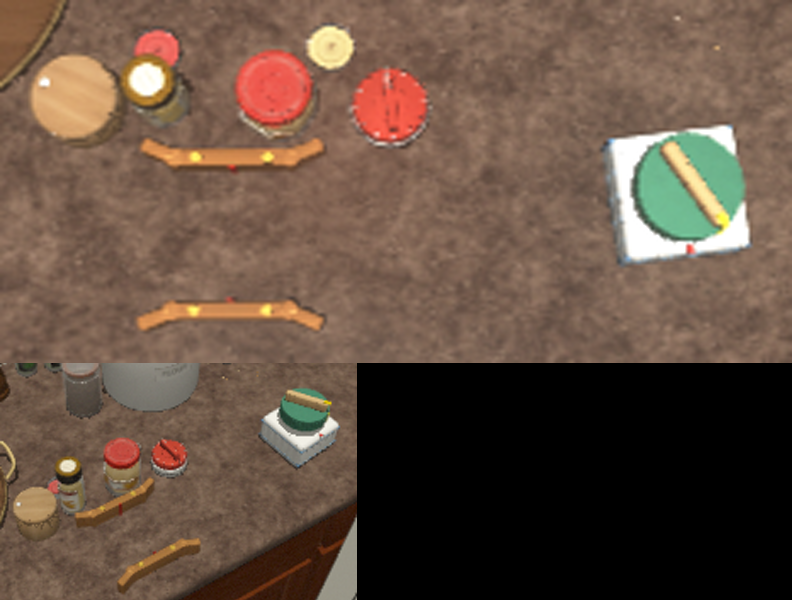

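Crop: the jar's white shoulder is a clean square, with the red mark at the bottom (-x). The yellow pointer tip at crop (722,221) points towards -x,-y. The rails carry brass dots, and the timer sits just +x of the approach path with some clearance. Next I'll measure.

```bash
cat > H.py <<'E'
from workcell import bot, cam
import cv2,numpy as np
def proj(uv,z,n="top"):
    c=cam.calibration(n);uv=np.asarray(uv,float).reshape(-1,2)
    d=np.c_[uv,np.ones(len(uv))]@np.linalg.inv(c["mtx"]).T@c["R"]
    C=-c["R"].T@c["t"]; return (C+d*((z-C[2])/d[:,2])[:,None])[:,:2]
def mask(im,lo,hi,box):
    h=cv2.cvtColor(im,cv2.COLOR_RGB2HSV);m=cv2.inRange(h,np.array(lo),np.array(hi))
    r=np.zeros_like(m);x0,y0,x1,y1=box;r[y0:y1,x0:x1]=m[y0:y1,x0:x1];return r
def big(m,k=1):
    n,l,s,c=cv2.connectedComponentsWithStats(m)
    ids=1+np.argsort(-s[1:,4])[:k];return [np.argwhere(l==i)[:,::-1] for i in ids]
def rect(P):
    (c,(w,h),a)=cv2.minAreaRect((P*1000).astype(np.float32));a=(a+45)%90-45
    return np.round(c,1),np.round((w,h),1),round(np.radians(a),3)
def pca(P):
    c=P.mean(0);w,v=np.linalg.eigh(np.cov((P-c).T));d=v[:,1];L=(P-c)@d
    return c,d,np.ptp(L),np.ptp((P-c)@v[:,0])
def jar(im,n="top",box=(140,150,420,260)):
    o={}
    w=big(mask(im,(0,0,205),(179,40,255),box))[0]
    o["white"]=(len(w),)+rect(proj(w,.055,n))
    g=mask(im,(60,80,30),(95,255,255),box);gp=big(g)[0]
    hull=cv2.convexHull(gp.astype(np.int32)).reshape(-1,2)
    for z in(.082,.085,.0925):
        (c,r)=cv2.minEnclosingCircle((proj(hull,z,n)*1000).astype(np.float32));o["lid%g"%z]=(np.round(c,1),round(r,1))
    gm=cv2.fillConvexPoly(np.zeros(g.shape,np.uint8),hull.astype(np.int32),255)
    bm=cv2.bitwise_and(cv2.dilate(gm,np.ones((5,5))),mask(im,(8,40,120),(34,255,255),box))
    b=big(bm)[0];o["bar"]=pca(proj(b,.1,n));o["barang"]=np.arctan2(*o["bar"][1][::-1])
    y=mask(im,(25,150,150),(34,255,255),box);y=cv2.bitwise_and(y,cv2.dilate(gm,np.ones((9,9))))
    if y.any():o["ptr"]=np.round(proj(big(y)[0].mean(0),.09,n)*1000,1)
    return o
E
python3 - <<'E'
from H import *
im=cv2.imread("pics/top0.png")[:,:,::-1].copy()
for k,v in jar(im,box=(300,150,420,260)).items():print(k,v)
R=big(mask(im,(8,120,100),(30,255,255),(175,188,245,256)),2)
for r in R:
    P=proj(r,.03);c,d,L,W=pca(P);print(len(r),rect(P),c,np.arctan2(*d[::-1]),L,W)
b=mask(im,(24,120,180),(34,255,255),(175,188,245,256))
for r in big(b,4):print("brass",len(r),proj(r.mean(0),.03)*1000)
rd=mask(im,(0,170,100),(7,255,255),(200,195,222,246));print([(r.mean(0),proj(r.mean(0),.02)) for r in big(rd,2)])
for n in("top","scene"):
    c=cam.calibration(n);print(-c["R"].T@c["t"])
# timer edge
t=big(mask(im,(0,130,100),(8,255,255),(243,168,275,200)))[0];print("timer",cv2.minEnclosingCircle((proj(t,.045)*1000).astype(np.float32)))
E
```

```text
white (426, array([ 452.9, -212. ]), array([94. , 94.4]), np.float64(0.137))
lid0.082 (array([ 452. , -210.3]), 38.7)
lid0.085 (array([ 451.6, -209.8]), 38.6)
lid0.0925 (array([ 450.7, -208.3]), 38.4)
bar (array([ 0.45348615, -0.21285422]), array([-0.83506782, -0.55014702]), np.float64(0.07629777627031153), np.float64(0.011128564714768701))
barang -2.559052373193643
ptr [[ 428.6 -236.3]]
342 (array([482.5, 134.4]), array([ 23.5, 141.9]), np.float64(0.009)) [0.48124741 0.13201468] 1.569093822010417 0.14194234949446033 0.024327136137531048
324 (array([358.2, 132.7]), array([ 20.2, 142. ]), np.float64(0.007)) [0.36003241 0.13347848] 1.584666580547005 0.14195502129531656 0.020938472155536077
brass 6 [[480.54732125 161.85367329]]
brass 6 [[481.04471283 105.16787904]]
brass 5 [[361.9897023  160.29754598]]
brass 5 [[361.90272851 104.47156022]]
[(array([210.  , 200.25]), array([[0.47412643, 0.13377997]]))]
[0.3048587  0.02419095 1.27370719]
[-0.08605628  0.41222336  0.90148303]
timer ((521.11376953125, 10.670724868774414), 29.542539596557617)
```

```bash
cat >> H.py <<'E'
from scipy.spatial.transform import Rotation as Ro
def R0(phi,t=0):
    c,s=np.cos(phi),np.sin(phi)
    return Ro.from_matrix([[c,s,0],[s,-c,0],[0,0,-1]])*Ro.from_euler("y",t)
def rel(pos,phi,t=0,frm=None):
    if frm is None:
        o=bot.get_obs();p,r=o["eef_pos"],Ro.from_quat(o["tool_rot"])
    else: p,r=np.array(frm[0]),R0(*frm[1:])
    print(np.round((r.inv()*R0(phi,t)).as_rotvec(),3),np.round(r.inv().apply(np.array(pos)-p),4))
E
python3 - <<'E'
from H import *
rel((.450,-.315,.14),1.578,.4)
rel((.450,-.315,.02),1.578,.4,((.450,-.315,.14),1.578,.4))
E
```

```text
[ 0.236  0.35  -1.174] [ 0.2975 -0.0375  0.0906]
[0. 0. 0.] [-0.0467  0.      0.1105]
```

The manual's scale: shifts go in shares of 0.8 m and turns go in shares of 360 degrees. Converting my numbers, 0.2975 m / 0.8 = 0.3719, 0.0906 m / 0.8 = 0.1133, -1.174 rad / 6.2832 = -0.1868.

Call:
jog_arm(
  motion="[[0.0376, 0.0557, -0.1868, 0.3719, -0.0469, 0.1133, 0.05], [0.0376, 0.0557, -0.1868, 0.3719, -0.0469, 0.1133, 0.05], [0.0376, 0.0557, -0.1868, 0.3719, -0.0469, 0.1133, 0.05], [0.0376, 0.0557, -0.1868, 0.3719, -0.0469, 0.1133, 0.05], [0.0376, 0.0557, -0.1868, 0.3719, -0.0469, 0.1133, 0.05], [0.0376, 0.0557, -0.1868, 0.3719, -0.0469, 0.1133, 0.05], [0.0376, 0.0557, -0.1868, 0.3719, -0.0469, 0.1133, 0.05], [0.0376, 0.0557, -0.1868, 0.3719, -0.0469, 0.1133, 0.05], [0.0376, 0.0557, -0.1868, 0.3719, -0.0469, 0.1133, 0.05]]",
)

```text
refused: motion: the value is not of type 'string' (schema: type "string"). Nothing was moved.
```

The error is about the shape of the input: rows parted by a bar, with the numbers parted by commas. Fixing that and sending the same move.

Call:
jog_arm(
  motion="0.0376,0.0557,-0.1868,0.3719,-0.0469,0.1133,0.05 | 0.0376,0.0557,-0.1868,0.3719,-0.0469,0.1133,0.05 | 0.0376,0.0557,-0.1868,0.3719,-0.0469,0.1133,0.05 | 0.0376,0.0557,-0.1868,0.3719,-0.0469,0.1133,0.05 | 0.0376,0.0557,-0.1868,0.3719,-0.0469,0.1133,0.05 | 0.0376,0.0557,-0.1868,0.3719,-0.0469,0.1133,0.05 | 0.0376,0.0557,-0.1868,0.3719,-0.0469,0.1133,0.05 | 0.0376,0.0557,-0.1868,0.3719,-0.0469,0.1133,0.05 | 0.0376,0.0557,-0.1868,0.3719,-0.0469,0.1133,0.05",
)

```text
clock: 1.23
eef_pos: [0.45, -0.3156, 0.1405]
tool_rot: [0.691, 0.695, 0.139, -0.14]
ft_force: [0.5, 0.4, -0.3]
grip_width: 0.0502
grasp_force: 0.0
```

```bash
python3 -c "
from H import *
rel((.450,-.315,.02),1.578,.4);print(bot.get_obs()['joint_pos'])"
```

```text
[ 0.001  0.002 -0.002] [-0.0461 -0.      0.1113]
[-0.76557082  0.61178923  0.26106209  1.50496904  0.28149518  0.75903878]
```

Scaled: 0.1113 m / 0.8 = 0.1391, -0.0461 m / 0.8 = -0.0576.

Call:
jog_arm(
  motion="0,0,0,-0.0576,0,0.1391,0.05 | 0,0,0,-0.0576,0,0.1391,0.05 | 0,0,0,-0.0576,0,0.1391,0.05",
)

```text
clock: 1.6
eef_pos: [0.447, -0.3121, 0.0169]
tool_rot: [0.691, 0.694, 0.139, -0.145]
ft_force: [-0.7, 0.7, 0.8]
grip_width: 0.0501
grasp_force: 0.0
```

```bash
python3 - <<'E'
from H import *
im=cam.camera("scene");im2=cam.camera("top")
cv2.imwrite("pics/c1.png",np.hstack([cv2.resize(im[120:260,270:410],None,fx=2.8,fy=2.8),cv2.resize(im2[150:290,280:420],None,fx=2.8,fy=2.8)])[:,:,::-1])
rel((.450,-.25,.02),1.578,.4)
E
```

```text
[ 0.001  0.002 -0.   ] [ 0.0594 -0.0001  0.0268]
```

View pics/c1.png

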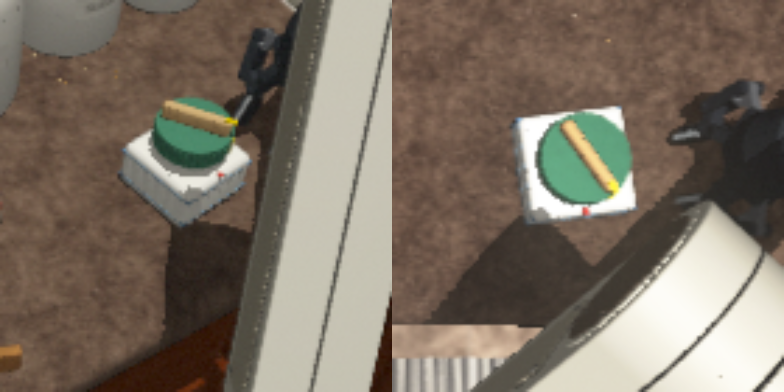

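The right panel shows both fingertips on the -y side at about (685,135) and (685,200). They are roughly 15 mm from the jar face and the lid is untouched, so I'll start the gentle push.

Scaled: 0.0932 m / 0.8 = 0.1165, 0.084 m / 0.8 = 0.105.

Call:
jog_arm(
  motion="0,0,0,0.013,0,0.0014,0.05 | 0,0,0,0.0245,0,0.0063,0.05 | 0,0,0,0.036,0,0.0111,0.05 | 0,0,0,0.0475,0,0.016,0.05 | 0,0,0,0.059,0,0.0209,0.05 | 0,0,0,0.0705,0,0.0258,0.05 | 0,0,0,0.082,0,0.0306,0.05 | 0,0,0,0.0935,0,0.0355,0.05 | 0,0,0,0.105,0,0.0404,0.05 | 0,0,0,0.1165,0,0.0453,0.05",
)

```text
clock: 2.95
eef_pos: [0.4506, -0.2167, 0.0234]
tool_rot: [0.691, 0.696, 0.139, -0.138]
ft_force: [-0.1, -5.4, 1.3]
grip_width: 0.0502
grasp_force: 2.8
```

```bash
python3 - <<'E'
from H import *
im=cam.camera("top")
for k,v in jar(im,box=(250,150,420,260)).items():print(k,v)
E
```

```text
white (412, array([ 460.1, -160.9]), array([91.7, 93.9]), np.float64(0.008))
lid0.082 (array([ 459. , -158.4]), 38.6)
lid0.085 (array([ 458.7, -158. ]), 38.5)
lid0.0925 (array([ 457.7, -156.8]), 38.3)
bar (array([ 0.45753327, -0.16135353]), array([-0.88383686, -0.46779527]), np.float64(0.07710121217365856), np.float64(0.009851697896295334))
barang -2.65479802932549
ptr [[ 432.9 -180.7]]
```

Scaled: 0.0736 m / 0.8 = 0.092, 0.0234 m / 0.8 = 0.0293.

Call:
jog_arm(
  motion="0,0,0,0.0115,-0.003,0.0049,0.05 | 0,0,0,0.023,-0.006,0.0098,0.05 | 0,0,0,0.0345,-0.009,0.0146,0.05 | 0,0,0,0.046,-0.012,0.0195,0.05 | 0,0,0,0.0575,-0.015,0.0244,0.05 | 0,0,0,0.069,-0.018,0.0293,0.05 | 0,0,0,0.0805,-0.021,0.0341,0.05 | 0,0,0,0.092,-0.024,0.039,0.05",
)

```text
clock: 4.0
eef_pos: [0.4315, -0.1368, 0.0232]
tool_rot: [0.691, 0.696, 0.139, -0.137]
ft_force: [1.8, -5.8, 1.4]
grip_width: 0.0501
grasp_force: 2.9
```

```bash
python3 - <<'E'
from H import *
im=cam.camera("top")
for k,v in jar(im,box=(230,150,420,260)).items():print(k,v)
E
```

```text
white (2106, array([ 404.7, -341.3]), array([109.8, 163.6]), np.float64(-0.047))
lid0.082 (array([438.5, -76.6]), 38.5)
lid0.085 (array([438.1, -76.4]), 38.5)
lid0.0925 (array([437.3, -75.7]), 38.2)
bar (array([ 0.43790165, -0.08101343]), array([-0.88004357, -0.47489296]), np.float64(0.07802295595199654), np.float64(0.007038203389093988))
barang -2.6467502612319884
ptr [[412.9 -99.6]]
```

Scaled: 0.0736 m / 0.8 = 0.092, 0.0644 m / 0.8 = 0.0805.

Call:
jog_arm(
  motion="0,0,0,0.0115,-0.0029,0.0049,0.05 | 0,0,0,0.023,-0.0058,0.0098,0.05 | 0,0,0,0.0345,-0.0086,0.0146,0.05 | 0,0,0,0.046,-0.0115,0.0195,0.05 | 0,0,0,0.0575,-0.0143,0.0244,0.05 | 0,0,0,0.069,-0.017,0.0293,0.05 | 0,0,0,0.0805,-0.0198,0.0341,0.05 | 0,0,0,0.092,-0.0225,0.039,0.05",
)

```text
clock: 5.05
eef_pos: [0.4132, -0.0571, 0.0231]
tool_rot: [0.691, 0.696, 0.14, -0.137]
ft_force: [0.9, -5.9, 4.2]
grip_width: 0.0503
grasp_force: 3.3
```

```bash
python3 - <<'E'
s=open("H.py").read()
a='''    w=big(mask(im,(0,0,205),(179,40,255),box))[0]
    o["white"]=(len(w),)+rect(proj(w,.055,n))
'''
s=s.replace(a,"").replace("    hull=cv2",'''    u,v=gp.mean(0).astype(int)
    w=big(mask(im,(0,0,205),(179,40,255),(u-27,v-24,u+24,v+27)))[0]
    o["white"]=(len(w),)+rect(proj(w,.055,n))
    hull=cv2''',1)
open("H.py","w").write(s)
E
python3 - <<'E'
from H import *
im=cam.camera("top");im2=cam.camera("scene")
for k,v in jar(im,box=(200,150,420,260)).items():print(k,v)
cv2.imwrite("pics/c2.png",np.hstack([cv2.resize(im[160:270,170:310],None,fx=2.8,fy=2.8),cv2.resize(im2[160:270,170:310],None,fx=2.8,fy=2.8)])[:,:,::-1])
E
```

```text
white (450, array([422. ,   1.5]), array([93.2, 86. ]), np.float64(0.008))
lid0.082 (array([419.3,   4.6]), 37.4)
lid0.085 (array([419. ,   4.7]), 37.3)
lid0.0925 (array([418.3,   4.8]), 37.1)
bar (array([ 0.41778129, -0.00164362]), array([-0.87377333, -0.4863334 ]), np.float64(0.07694540190426757), np.float64(0.007739180454858273))
barang -2.633704113273411
ptr [[393.9 -18.1]]
```

View pics/c2.png

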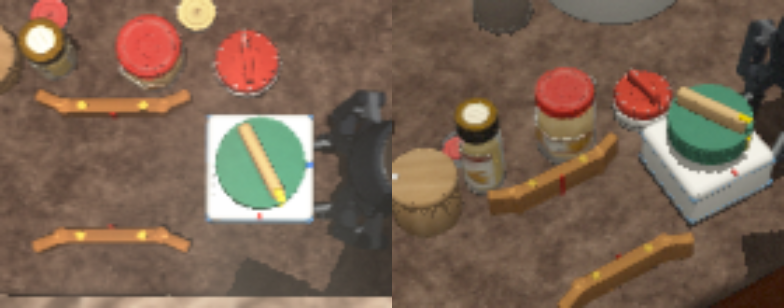

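Left panel: the jar is square to the channel (rows 115–220) and lined up with the rails (rows 104/236). The timer and the other things are clear, so I'll push it in along the channel.

Scaled: 0.092 m / 0.8 = 0.115, 0.0828 m / 0.8 = 0.1035.

Call:
jog_arm(
  motion="0,0,0,0.0115,0,0.0049,0.05 | 0,0,0,0.023,0,0.0098,0.05 | 0,0,0,0.0345,0,0.0146,0.05 | 0,0,0,0.046,0,0.0195,0.05 | 0,0,0,0.0575,0,0.0244,0.05 | 0,0,0,0.069,0,0.0293,0.05 | 0,0,0,0.0805,0,0.0341,0.05 | 0,0,0,0.092,0,0.039,0.05 | 0,0,0,0.1035,0,0.0439,0.05 | 0,0,0,0.115,0,0.0488,0.05",
)

```text
clock: 6.4
eef_pos: [0.4115, 0.0431, 0.0225]
tool_rot: [0.691, 0.696, 0.139, -0.138]
ft_force: [0.3, -8.5, 5.7]
grip_width: 0.0501
grasp_force: 4.0
```

```bash
cat > M.py <<'E'
from H import *
import sys
im=cam.camera("top");im2=cam.camera("scene")
for k,v in jar(im,box=(160,196,360,243)).items():print(k,v)
if len(sys.argv)>1:
    x=int(sys.argv[2]) if len(sys.argv)>2 else 170
    cv2.imwrite(sys.argv[1],np.hstack([cv2.resize(im[160:270,x:x+140],None,fx=2.8,fy=2.8),cv2.resize(im2[160:270,x:x+140],None,fx=2.8,fy=2.8)])[:,:,::-1])
E
python3 M.py
```

```text
white (387, array([421.2, 104.4]), array([93.1, 80.4]), np.float64(0.009))
lid0.082 (array([418.4, 106.5]), 37.0)
lid0.085 (array([418.1, 106.3]), 36.9)
lid0.0925 (array([417.4, 105.8]), 36.7)
bar (array([0.42020899, 0.1005796 ]), array([-0.87889927, -0.47700741]), np.float64(0.07406186710173446), np.float64(0.006874674052116686))
barang -2.644346033248351
ptr [[390.5  80.7]]
```

```bash
cat > E.py <<'E'
from H import *
im=cam.camera("top");P=proj(big(mask(im,(0,0,170),(179,50,255),(160,196,300,243)))[0],.055)*1000
x,y=P.T
for a in(385,455):
    s=abs(x-a)<12;print("front edge y-48:",a,y[s].max()+1.2-48)
for b in(P[:,1].max()-12,):
    s=abs(y-b)<10;print("x edges",x[s].min()-1.2,x[s].max()+1.2)
m=mask(im,(0,170,90),(7,255,255),(150,192,260,248))
for r in big(m,4):print("red",len(r),r.mean(0),proj(r.mean(0),.055)*1000,proj(r.mean(0),.02)*1000)
print(bot.get_obs()["eef_pos"])
E
python3 E.py
```

```text
front edge y-48: 385 -87.93849488330409
front edge y-48: 455 -118.2055068945076
x edges 364.6037724476308 427.1997762916644
red 2 [209.5 200. ] [[470.02684659 131.99638237]] [[474.77030365 135.0924421 ]]
[0.41063868 0.04445813 0.02223148]
```

```bash
sed -i 's/(160,196,300,243)/(180,196,235,243)/; s/^x,y=P.T/x,y=P.T;print(len(P))/' E.py; python3 E.py
```

```text
394
front edge y-48: 385 99.7392367549927
front edge y-48: 455 101.01102423675732
x edges 373.15401167899614 468.71286068562233
red 2 [209.5 200. ] [[470.02684659 131.99638237]] [[474.77030365 135.0924421 ]]
[0.41042818 0.04445269 0.02213588]
```

Scaled: 0.0299 m / 0.8 = 0.0374, 0.0294 m / 0.8 = 0.0368.

Call:
jog_arm(
  motion="0,0,0,0.0093,0,0.0039,0.05 | 0,0,0,0.0184,0,0.0078,0.05 | 0,0,0,0.0253,0,0.0106,0.05 | 0,0,0,0.0299,0,0.0126,0.05 | 0,0,0,0.0334,0,0.0141,0.05 | 0,0,0,0.0356,0,0.0151,0.05 | 0,0,0,0.0368,0,0.0156,0.05 | 0,0,0,0.0374,0,0.0158,0.05 | 0,0,0,0.0374,0,0.0158,0.05",
)

```text
clock: 7.72
eef_pos: [0.4103, 0.0757, 0.022]
tool_rot: [0.691, 0.695, 0.139, -0.139]
ft_force: [0.3, -6.6, 3.8]
grip_width: 0.0497
grasp_force: 3.3
```

```bash
sed -i 's/(180,196,235,243)/(165,196,235,243)/' E.py; python3 E.py;python3 M.py pics/c3.png 140
```

```text
566
front edge y-48: 385 129.6951925210982
front edge y-48: 455 131.61304310565
x edges 372.92576907446784 468.450681883635
red 2 [209.5 200. ] [[470.02684659 131.99638237]] [[474.77030365 135.0924421 ]]
[0.41028211 0.07569551 0.02192312]
white (323, array([397.8, 130.4]), array([47.5, 92.6]), np.float64(0.017))
lid0.082 (array([425.7, 125.1]), 37.7)
lid0.085 (array([425.4, 124.8]), 37.6)
lid0.0925 (array([424.6, 124.2]), 37.3)
bar (array([0.42099078, 0.12794914]), array([-0.88734227, -0.46111138]), np.float64(0.07520721335123905), np.float64(0.006589004956698431))
barang -2.662345382720759
ptr [[392.8 116. ]]
```

View pics/c3.png

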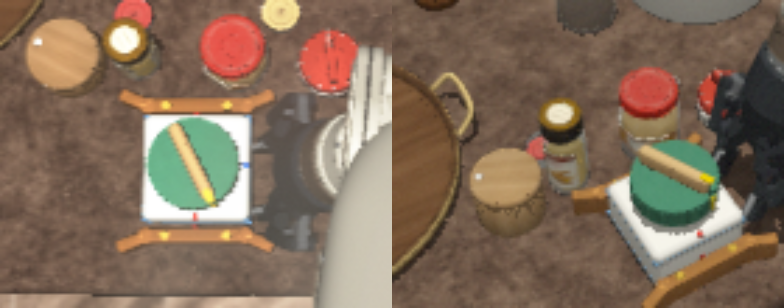

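The jar sits between the rails, with its red mark at crop column 195 and the lid on. It is still about 2 mm short, so I'll nudge it on, then back off and rise.

Scaled: 0.0023 m / 0.8 = 0.0029, 0.0012 m / 0.8 = 0.0015.

Call:
jog_arm(
  motion="0,0,0,0.0015,0,0.0006,0.05 | 0,0,0,0.0029,0,0.0013,0.05 | 0,0,0,0.0029,0,0.0013,0.05",
)

```text
clock: 8.25
eef_pos: [0.4103, 0.0782, 0.0219]
tool_rot: [0.691, 0.695, 0.139, -0.139]
ft_force: [-0.3, -6.9, 4.1]
grip_width: 0.05
grasp_force: 3.3
```

```bash
python3 E.py; python3 - <<'E'
from H import *
rel((.41,.035,.03),1.578,.4);rel((.41,.0,.18),1.578,.2)
E
```

```text
331
front edge y-48: 385 132.1906292149654
[ 0.001  0.004 -0.001] [-0.0368 -0.0006 -0.0241]
[ 0.001 -0.196 -0.001] [-0.0112 -0.0007 -0.176 ]Traceback (most recent call last):
  File "E.py", line 5, in <module>
    s=abs(x-a)<12;print("front edge y-48:",a,y[s].max()+1.2-48)
                                             ~~~~~~~~^^
    return umr_maximum(a, axis, None, out, keepdims, initial, where)
ValueError: zero-size array to reduction operation maximum which has no identity
```

Scaled: -0.176 m / 0.8 = -0.22, -0.0368 m / 0.8 = -0.046, -0.196 rad / 6.2832 = -0.0312.

Call:
jog_arm(
  motion="0,0,0,-0.046,0,-0.0301,0.05 | 0,0,0,-0.046,0,-0.0301,0.05 | 0,-0.0312,0,-0.014,0,-0.22,0.05 | 0,-0.0312,0,-0.014,0,-0.22,0.05 | 0,-0.0312,0,-0.014,0,-0.22,0.05 | 0,-0.0312,0,-0.014,0,-0.22,0.05 | 0,-0.0312,0,-0.014,0,-0.22,0.05",
)

```text
clock: 9.18
eef_pos: [0.4095, 0.0016, 0.1787]
tool_rot: [0.701, 0.706, 0.071, -0.073]
ft_force: [-1.0, -0.5, -0.3]
grip_width: 0.0501
grasp_force: 0.0
```

```bash
sed -i 's/^    s=abs(x-a)<12;/    s=abs(x-a)<12\n    if s.any():/' E.py; python3 E.py; python3 M.py
```

```text
326
front edge y-48: 385 132.1906292149654
x edges 372.9067556411127 422.7511609801544
red 2 [209.5 200. ] [[470.02684659 131.99638237]] [[474.77030365 135.0924421 ]]
[0.40922919 0.00149923 0.1783511 ]
white (286, array([396.9, 132.8]), array([45. , 92.8]), np.float64(0.008))
lid0.082 (array([425.6, 127.5]), 37.7)
lid0.085 (array([425.3, 127.3]), 37.6)
lid0.0925 (array([424.6, 126.6]), 37.3)
bar (array([0.42117275, 0.1307038 ]), array([-0.88813875, -0.45957541]), np.float64(0.07521817007034311), np.float64(0.005667994424583749))
barang -2.6640755766136928
ptr [[393.1 118.7]]
```

```bash
python3 - <<'E'
from H import *
rel((.421,.1325,.15),3.62,0);rel((.421,.1325,.098),3.62,0,((.421,.1325,.15),3.62,0))
E
```

```text
[ 0.205 -0.13  -2.034] [0.1227 0.0127 0.0542]
[0. 0. 0.] [0.    0.    0.052]
```

Scaled: 0.1227 m / 0.8 = 0.1534, 0.0542 m / 0.8 = 0.0678, -2.034 rad / 6.2832 = -0.3237.

Call:
jog_arm(
  motion="0.0326,-0.0207,-0.3237,0.1534,0.0159,0.0678,0.04 | 0.0326,-0.0207,-0.3237,0.1534,0.0159,0.0678,0.04 | 0.0326,-0.0207,-0.3237,0.1534,0.0159,0.0678,0.04 | 0.0326,-0.0207,-0.3237,0.1534,0.0159,0.0678,0.04 | 0.0326,-0.0207,-0.3237,0.1534,0.0159,0.0678,0.04 | 0.0326,-0.0207,-0.3237,0.1534,0.0159,0.0678,0.04 | 0.0326,-0.0207,-0.3237,0.1534,0.0159,0.0678,0.04 | 0.0326,-0.0207,-0.3237,0.1534,0.0159,0.0678,0.04 | 0.0326,-0.0207,-0.3237,0.1534,0.0159,0.0678,0.04 | 0.0326,-0.0207,-0.3237,0.1534,0.0159,0.0678,0.04",
)

```text
clock: 10.58
eef_pos: [0.4216, 0.132, 0.1502]
tool_rot: [-0.156, 0.988, 0.006, -0.007]
ft_force: [0.3, -0.0, -0.2]
grip_width: 0.0397
grasp_force: 0.0
```

```bash
python3 - <<'E'
from H import *
rel((.421,.1325,.098),3.62,0);print(bot.get_obs()["joint_pos"])
E
```

```text
[ 0.015 -0.01  -0.166] [-0.0002 -0.0001  0.0522]
[ 0.29389291  0.1914218  -0.27801744  1.11308121  0.01389599 -0.01866656]
```

Scaled: 0.052 m / 0.8 = 0.065, 0.026 m / 0.8 = 0.0325, -0.166 rad / 6.2832 = -0.0264.

Call:
jog_arm(
  motion="0.0024,-0.0016,-0.0264,0,0,0,0.04 | 0.0024,-0.0016,-0.0264,0,0,0,0.04 | 0.0024,-0.0016,-0.0264,0,0,0.0325,0.04 | 0.0024,-0.0016,-0.0264,0,0,0.05,0.04 | 0.0024,-0.0016,-0.0264,0,0,0.065,0.04 | 0.0024,-0.0016,-0.0264,0,0,0.065,0.02 | 0.0024,-0.0016,-0.0264,0,0,0.065,0.02 | 0.0024,-0.0016,-0.0264,0,0,0.065,0.02",
)

```text
clock: 11.58
eef_pos: [0.4224, 0.1328, 0.1002]
tool_rot: [-0.234, 0.972, 0.0, 0.002]
ft_force: [-0.2, -0.0, 0.3]
grip_width: 0.0199
grasp_force: 0.0
```

```bash
python3 - <<'E'
from H import *
rel((.421,.1325,.098),3.62,0)
o=bot.get_obs();print(o["ft_torque"])
im=cam.camera("top");im2=cam.camera("scene")
cv2.imwrite("pics/c4.png",np.hstack([cv2.resize(im[180:260,170:250],None,fx=4.8,fy=4.8),cv2.resize(im2[170:270,210:310],None,fx=3.84,fy=3.84)])[:,:,::-1])
E
```

```text
[-0.     0.004 -0.006] [0.0014 0.0004 0.0022]
[0.02097396 0.01291056 0.00801518]
```

View pics/c4.png

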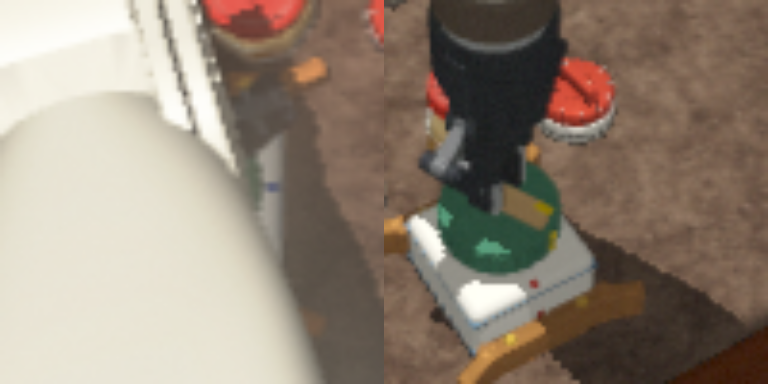

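Right panel: the fingers straddle the wooden bar without touching it, and the pointer is at about (545,208). I'll turn backward with slack, without clamping.

Scaled: 0.002 m / 0.8 = 0.0025, 0.001 m / 0.8 = 0.0013, -1.2 rad / 6.2832 = -0.191.

Call:
jog_arm(
  motion="0,0,-0.0191,0.0013,0,0.0025,0.02 | 0,0,-0.0382,0.0013,0,0.0025,0.02 | 0,0,-0.0573,0.0013,0,0.0025,0.02 | 0,0,-0.0764,0.0013,0,0.0025,0.02 | 0,0,-0.0955,0.0013,0,0.0025,0.02 | 0,0,-0.1146,0.0013,0,0.0025,0.02 | 0,0,-0.1337,0.0013,0,0.0025,0.02 | 0,0,-0.1528,0.0013,0,0.0025,0.02 | 0,0,-0.1719,0.0013,0,0.0025,0.02 | 0,0,-0.191,0.0013,0,0.0025,0.02",
)

```text
clock: 12.92
eef_pos: [0.4214, 0.133, 0.0983]
tool_rot: [0.743, -0.669, 0.0, -0.002]
ft_force: [-0.2, 3.0, 1.7]
grip_width: 0.02
grasp_force: 4.9
```

```bash
cat > S.py <<'E'
from H import *
o=bot.get_obs();r=Ro.from_quat(o["tool_rot"]).as_matrix();print("lidyaw-ish phi-pi",np.arctan2(-r[1,0],-r[0,0]),"F",o["ft_force"].round(1),"T",o["ft_torque"].round(3),"q6",o["joint_pos"][5].round(2))
im=cam.camera("scene")
y=mask(im,(24,140,60),(34,255,255),(215,195,330,235))
for p in big(y,3):
    u=p.mean(0);print("yellow",len(p),u,[(z,(np.round(proj(u,z,"scene")[0]*1000-[420.8,132.8],1))) for z in (.063,.07,.09)])
E
python3 S.py
```

```text
lidyaw-ish phi-pi 1.6759904466832802 F [-0.2  3.   1.7] T [ 0.554  0.196 -0.182] q6 -1.37
```

Scaled: -0.36 rad / 6.2832 = -0.0573.

Call:
jog_arm(
  motion="0,0,-0.0127,0,0,0,0.02 | 0,0,-0.0255,0,0,0,0.02 | 0,0,-0.0382,0,0,0,0.02 | 0,0,-0.0509,0,0,0,0.02 | 0,0,-0.0573,0,0,0,0.02",
)

```text
clock: 13.6
eef_pos: [0.4207, 0.1323, 0.0977]
tool_rot: [0.85, -0.527, 0.0, -0.001]
ft_force: [-1.0, 0.5, 1.1]
grip_width: 0.0197
grasp_force: 1.9
```

```bash
python3 S.py; python3 - <<'E'
from H import *
im=cam.camera("scene");cv2.imwrite("pics/c5.png",cv2.resize(im[170:270,210:310],None,fx=5,fy=5)[:,:,::-1])
E
```

```text
lidyaw-ish phi-pi 2.031950258931759 F [-1.   0.5  1.1] T [ 0.126  0.215 -0.083] q6 -1.73
```

View pics/c5.png

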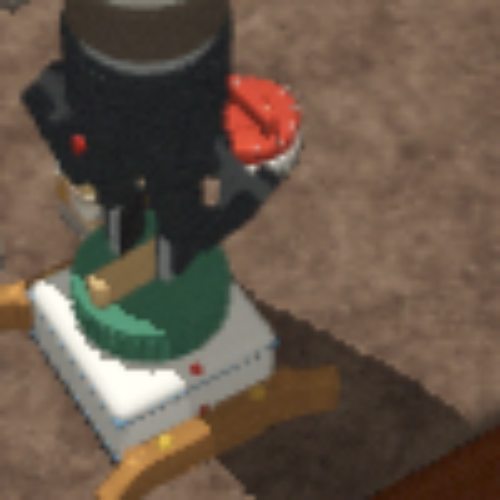

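The bar end at (95,290) now points to +y, so the lid is turned to about 1.5. Its skirt edge is about 2 px lower than before, which fits the 7.5 mm drop. I'll lower the fingers a little and screw clockwise.

The manual's scale: shifts go in shares of 0.8 m and turns go in shares of 360 degrees. Converting my numbers, 0.006 m / 0.8 = 0.0075, 0.003 m / 0.8 = 0.0038, 1.36 rad / 6.2832 = 0.2165.

Call:
jog_arm(
  motion="0,0,0.0159,0,0,0.0038,0.02 | 0,0,0.0398,0,0,0.0075,0.02 | 0,0,0.0637,0,0,0.0075,0.02 | 0,0,0.0875,0,0,0.0075,0.02 | 0,0,0.1114,0,0,0.0075,0.02 | 0,0,0.1353,0,0,0.0075,0.02 | 0,0,0.1592,0,0,0.0075,0.02 | 0,0,0.1783,0,0,0.0075,0.02 | 0,0,0.1974,0,0,0.0075,0.02 | 0,0,0.2165,0,0,0.0075,0.02",
)

```text
clock: 14.95
eef_pos: [0.4194, 0.1317, 0.0912]
tool_rot: [-0.327, 0.945, 0.0, -0.0]
ft_force: [-3.5, 0.0, 1.2]
grip_width: 0.0201
grasp_force: 3.9
```

```bash
python3 S.py
```

```text
lidyaw-ish phi-pi 0.6667573127320962 F [-3.5  0.   1.2] T [-0.035  0.695  0.108] q6 -0.36
yellow 8 [252.5 219.5] [(0.063, array([  9.5, -43. ])), (0.07, array([  5.2, -40.3])), (0.09, array([ -7.1, -32.6]))]
```

Scaled: 0.001 m / 0.8 = 0.0013, 0.76 rad / 6.2832 = 0.121.

Call:
jog_arm(
  motion="0,0,0.0191,0,0,0.0013,0.02 | 0,0,0.0382,0,0,0.0013,0.02 | 0,0,0.0573,0,0,0.0013,0.02 | 0,0,0.0764,0,0,0.0013,0.02 | 0,0,0.0955,0,0,0.0013,0.02 | 0,0,0.1082,0,0,0.0013,0.02 | 0,0,0.121,0,0,0.0013,0.02",
)

```text
clock: 15.88
eef_pos: [0.4197, 0.1328, 0.0901]
tool_rot: [0.045, 0.999, 0.001, -0.0]
ft_force: [-2.1, 2.8, -1.0]
grip_width: 0.02
grasp_force: 5.5
```

```bash
python3 S.py;  python3 - <<'E'
from H import *
im=cam.camera("scene");cv2.imwrite("pics/c6.png",cv2.resize(im[170:270,210:310],None,fx=5,fy=5)[:,:,::-1])
E
```

```text
lidyaw-ish phi-pi -0.08904385829428256 F [-2.1  2.8 -1. ] T [0.661 0.624 0.179] q6 0.39
yellow 9 [249. 227.] [(0.063, array([ -6.3, -22.9])), (0.07, array([-10.5, -20.4])), (0.09, array([-22.4, -13.2]))]
yellow 1 [251. 234.] [(0.063, array([-27.5, -16.2])), (0.07, array([-31.5, -13.7])), (0.09, array([-42.9,  -6.7]))]
```

View pics/c6.png

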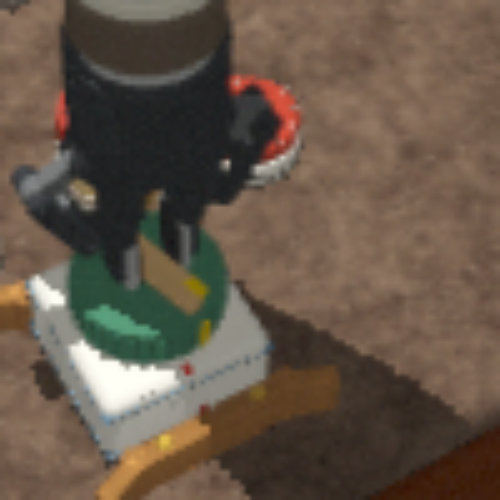

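The pointer's yellow foot at (205,330) is close to the red mark at (187,370). I'll finish in small steps, watching the torque.

Scaled: 0.22 rad / 6.2832 = 0.035.

Call:
jog_arm(
  motion="0,0,0.0095,0,0,0,0.02 | 0,0,0.0191,0,0,0,0.02 | 0,0,0.0286,0,0,0,0.02 | 0,0,0.035,0,0,0,0.02",
)

```text
clock: 16.48
eef_pos: [0.4198, 0.1329, 0.09]
tool_rot: [0.153, 0.988, 0.001, -0.0]
ft_force: [-3.1, 4.6, -2.1]
grip_width: 0.02
grasp_force: 6.3
```

```bash
python3 S.py
```

```text
lidyaw-ish phi-pi -0.30638769875080957 F [-3.1  4.6 -2.1] T [0.819 0.721 0.194] q6 0.61
yellow 9 [247.         228.22222222] [(0.063, array([ -6.9, -16.5])), (0.07, array([-11.1, -14. ])), (0.09, array([-23.,  -7.]))]
```

Call:
jog_arm(
  motion="0,0,0.0064,0,0,0,0.02 | 0,0,0.0127,0,0,0,0.02",
)

```text
clock: 16.77
eef_pos: [0.4199, 0.1328, 0.09]
tool_rot: [0.192, 0.981, 0.001, -0.0]
ft_force: [-3.2, 4.2, -1.6]
grip_width: 0.0197
grasp_force: 6.3
```

```bash
python3 S.py
```

```text
lidyaw-ish phi-pi -0.3863000484318452 F [-3.2  4.2 -1.6] T [0.831 0.637 0.271] q6 0.69
yellow 10 [246.3 228.6] [(0.063, array([ -7. , -14.4])), (0.07, array([-11.2, -11.9])), (0.09, array([-23.1,  -4.9]))]
```

Scaled: 0.15 m / 0.8 = 0.1875, -0.09 m / 0.8 = -0.1125, -0.1 rad / 6.2832 = -0.0159.

Call:
jog_arm(
  motion="0,0,-0.0159,0,0,0,0.02 | 0,0,-0.0159,0,0,0,0.04 | 0,0,-0.0159,0,0,0,0.045 | 0,0,-0.0159,0,0,-0.0625,0.045 | 0,0,-0.0159,0,0,-0.1125,0.045 | 0,0,-0.0159,0.1875,0.0625,-0.1125,0.045 | 0,0,-0.0159,0.1875,0.0625,-0.1125,0.045 | 0,0,-0.0159,0.1875,0.0625,-0.1125,0.045",
)

```text
clock: 17.82
eef_pos: [0.2994, 0.236, 0.1808]
tool_rot: [0.143, 0.99, 0.001, 0.001]
ft_force: [0.6, 0.2, -0.1]
grip_width: 0.045
grasp_force: 0.0
```

```bash
sed -i 's/(160,196,360,243)/(165,192,360,246)/' M.py; python3 E.py; python3 - <<'E'
from H import *
im=cam.camera("top");im2=cam.camera("scene")
cv2.imwrite("pics/c7.png",np.hstack([cv2.resize(im[180:260,170:250],None,fx=4.8,fy=4.8,interpolation=2),cv2.resize(im2[170:270,210:310],None,fx=3.84,fy=3.84,interpolation=2)])[:,:,::-1])
E
```

```text
399
front edge y-48: 385 134.68592858432007
front edge y-48: 455 133.67962763603558
x edges 377.83650189253524 470.9747108973324
[0.29737273 0.23733    0.1806988 ]
```

View pics/c7.png

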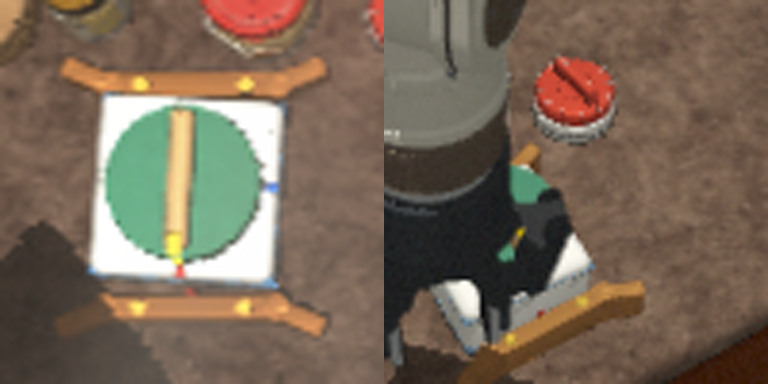

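Top view: the jar has turned about 0.09 rad clockwise inside the channel, and the pointer at (176,250) is nearly at the red mark at (180,272). I'll measure the relative yaw next.

```bash
cat > J.py <<'E'
from H import *
im=cam.camera("top")
h=cv2.cvtColor(im,cv2.COLOR_RGB2HSV)
sub=mask(im,(0,0,150),(179,60,255),(180,197,236,243))
w=big(sub)[0];P=proj(w,.055)*1000
print("white",len(w),rect(P/1000))
# front (+y) edge line and rows: leftmost white pixel per row
rows=[(w[w[:,1]==v][:,0].min()-.5,v) for v in range(w[:,1].min()+4,w[:,1].max()-4)]
Q=proj(rows,.055)*1000;f=np.polyfit(Q[:,0],Q[:,1],1);print("front edge yaw",np.arctan(f[0]),"y at x=421",np.polyval(f,421)-48)
cols=[(u,w[w[:,0]==u][:,1].max()+.5) for u in range(w[:,0].min()+6,w[:,0].max()-6)]
Q=proj(cols,.055)*1000;g=np.polyfit(Q[:,1],Q[:,0],1);print("-x edge yaw",-np.arctan(g[0]),"x",np.polyval(g,133)+48)
b=big(mask(im,(12,60,120),(34,255,255),(196,199,222,240)))[0];B=proj(b,.097);c,d,L,W=pca(B)
a=np.arctan2(*(-d if d[0]<0 else d)[::-1]);print("bar",c,a,L,W)
y=big(mask(im,(26,170,150),(34,255,255),(196,225,222,240)))
if y: print("ptr",len(y[0]),y[0].mean(0),[proj(y[0].mean(0),z)*1000 for z in(.06,.09)])
r=big(mask(im,(0,150,100),(7,255,255),(196,230,222,241)))
print("red",[(len(k),proj(k.mean(0),.055)*1000) for k in r])
g=big(mask(im,(60,80,30),(95,255,255),(180,195,236,243)))[0]
print("lid",cv2.minEnclosingCircle((proj(g,.082)*1000).astype(np.float32)))
E
python3 J.py
```

```text
white 423 (array([422.1, 133.8]), array([96.3, 96.1]), np.float64(-0.053))
front edge yaw -0.042817542985045635 y at x=421 133.9324423071098
-x edge yaw 1.0716086991733542 x 473.8273437816507
bar [0.42132465 0.13417015] -0.03174686989558159 0.07550630169174286 0.01250133533518228
red [(1, array([[379.3623712 , 136.13159453]]))]
lid ((423.2161865234375, 129.82388305664062), 38.21512222290039)
```

```bash
python3 - <<'E'
from H import *
rel((.421,.24,.15),4.7194,.4)
E
```

```text
[ 0.371  0.28  -1.837] [-0.1136  0.0383  0.0312]
```

Scaled: -0.1136 m / 0.8 = -0.142, 0.0383 m / 0.8 = 0.0479, -1.837 rad / 6.2832 = -0.2924.

Call:
jog_arm(
  motion="0.059,0.0446,-0.2924,-0.142,0.0479,0.039,0.05 | 0.059,0.0446,-0.2924,-0.142,0.0479,0.039,0.05 | 0.059,0.0446,-0.2924,-0.142,0.0479,0.039,0.05 | 0.059,0.0446,-0.2924,-0.142,0.0479,0.039,0.05 | 0.059,0.0446,-0.2924,-0.142,0.0479,0.039,0.05 | 0.059,0.0446,-0.2924,-0.142,0.0479,0.039,0.05 | 0.059,0.0446,-0.2924,-0.142,0.0479,0.039,0.05 | 0.059,0.0446,-0.2924,-0.142,0.0479,0.039,0.05 | 0.059,0.0446,-0.2924,-0.142,0.0479,0.039,0.05 | 0.059,0.0446,-0.2924,-0.142,0.0479,0.039,0.05",
)

```text
clock: 19.27
eef_pos: [0.4222, 0.2385, 0.149]
tool_rot: [-0.689, 0.697, -0.14, -0.14]
ft_force: [-0.6, 1.0, -1.0]
grip_width: 0.0499
grasp_force: 0.0
```

```bash
python3 - <<'E'
from H import *
rel((.421,.232,.022),4.7194,.4)
E
```

```text
[ 0.005  0.001 -0.016] [-0.0433  0.0013  0.1196]
```

Scaled: 0.1196 m / 0.8 = 0.1495, 0.06 m / 0.8 = 0.075, -0.016 rad / 6.2832 = -0.0025.

Call:
jog_arm(
  motion="0.0008,0.0002,-0.0025,-0.0275,0.0016,0.075,0.05 | 0.0008,0.0002,-0.0025,-0.0541,0.0016,0.1495,0.05 | 0.0008,0.0002,-0.0025,-0.0541,0.0016,0.1495,0.05 | 0.0008,0.0002,-0.0025,-0.0541,0.0016,0.1495,0.05",
)

```text
clock: 19.77
eef_pos: [0.421, 0.2331, 0.0236]
tool_rot: [0.694, -0.693, 0.141, 0.139]
ft_force: [1.5, -0.6, -0.2]
grip_width: 0.0501
grasp_force: 0.0
```

```bash
python3 - <<'E'
from H import *
rel((.421,.197,.022),4.7194,.4);rel((.421,.189,.022),4.7194,.4)
im=cam.camera("top");im2=cam.camera("scene")
cv2.imwrite("pics/c8.png",np.hstack([cv2.resize(im[180:260,140:220],None,fx=4.8,fy=4.8,interpolation=2),cv2.resize(im2[160:270,190:300],None,fx=3.5,fy=3.5,interpolation=2)[:384]])[:,:,::-1])
E
```

```text
[-0.     0.002 -0.006] [0.0327 0.0001 0.0154]
[-0.     0.002 -0.006] [0.0401 0.0001 0.0186]
```

View pics/c8.png

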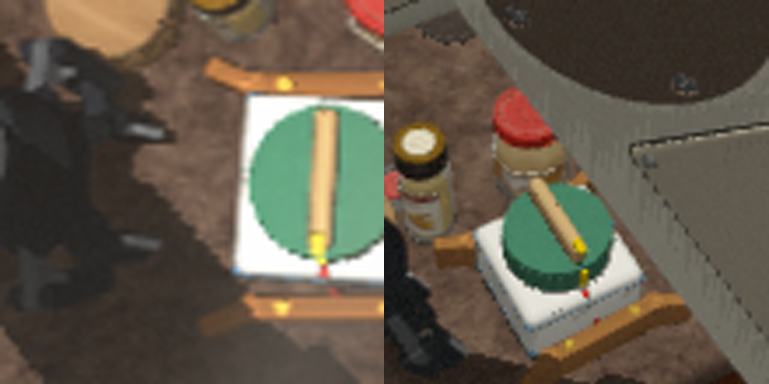

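The pointer foot is right above the red mark in both views (scene crop (585,275) over (586,293)). The fingers stand clear on the +y side, so I'll square the jar gently toward -y.

Scaled: 0.041 m / 0.8 = 0.0513, 0.0396 m / 0.8 = 0.0495, -0.006 rad / 6.2832 = -0.001.

Call:
jog_arm(
  motion="0,0,-0.001,0.0204,0,0.0096,0.05 | 0,0,-0.001,0.0409,0,0.0193,0.05 | 0,0,-0.001,0.0431,0,0.0203,0.05 | 0,0,-0.001,0.0455,0,0.0213,0.05 | 0,0,-0.001,0.0478,0,0.0223,0.05 | 0,0,-0.001,0.0495,0,0.023,0.05 | 0,0,-0.001,0.0513,0,0.0238,0.05 | 0,0,-0.001,0.0513,0,0.0238,0.05",
)

```text
clock: 20.88
eef_pos: [0.42, 0.1899, 0.0209]
tool_rot: [0.697, -0.69, 0.139, 0.138]
ft_force: [-1.5, 5.0, 2.4]
grip_width: 0.0497
grasp_force: 2.4
```

```bash
python3 - <<'E'
from H import *
print(bot.get_obs()["eef_pos"]);rel((.421,.235,.03),4.7194,.4);rel((.37,.30,.17),4.7194,.2)
E
```

```text
[0.41997813 0.18992378 0.02089087]
[-0.     0.005  0.003] [-0.0381 -0.0014 -0.0257]
[ 0.    -0.195  0.003] [-0.0447  0.049  -0.1801]
```

Scaled: -0.1801 m / 0.8 = -0.2251, 0.049 m / 0.8 = 0.0613, -0.195 rad / 6.2832 = -0.031.

Call:
jog_arm(
  motion="0,0,0,0.001,0,0.0005,0.05 | 0,0,0,0.001,0,0.0005,0.05 | 0,0,0,-0.0476,0,-0.0321,0.05 | 0,0,0,-0.0476,0,-0.0321,0.05 | 0,-0.031,0,-0.0559,0.0125,-0.2251,0.05 | 0,-0.031,0,-0.0559,0.0613,-0.2251,0.05 | 0,-0.031,0,-0.0559,0.0613,-0.2251,0.05 | 0,-0.031,0,-0.0559,0.0613,-0.2251,0.05 | 0,-0.031,0,-0.0559,0.0613,-0.2251,0.05",
)

```text
clock: 22.0
eef_pos: [0.3697, 0.2979, 0.1686]
tool_rot: [0.707, -0.7, 0.072, 0.073]
ft_force: [-0.4, 0.3, -1.3]
grip_width: 0.0502
grasp_force: 0.0
```

```bash
python3 J.py;python3 - <<'E'
from H import *
im=cam.camera("top");im2=cam.camera("scene")
cv2.imwrite("pics/c9.png",np.hstack([cv2.resize(im[180:260,170:250],None,fx=4.8,fy=4.8,interpolation=2),cv2.resize(im2[160:270,190:300],None,fx=3.5,fy=3.5,interpolation=2)[:384]])[:,:,::-1])
E
```

```text
white 429 (array([423. , 131.8]), array([96.2, 95.4]), np.float64(-0.031))
front edge yaw -0.02188202347465813 y at x=421 131.91693464332903
-x edge yaw 1.0556432272930114 x 470.0306090760312
bar [0.42325175 0.13219627] -0.0261535785982274 0.07313429017986005 0.012466430679742378
red [(2, array([[380.62519606, 133.66899793]]))]
lid ((424.3341064453125, 142.11341857910156), 36.990455627441406)
```

View pics/c9.png

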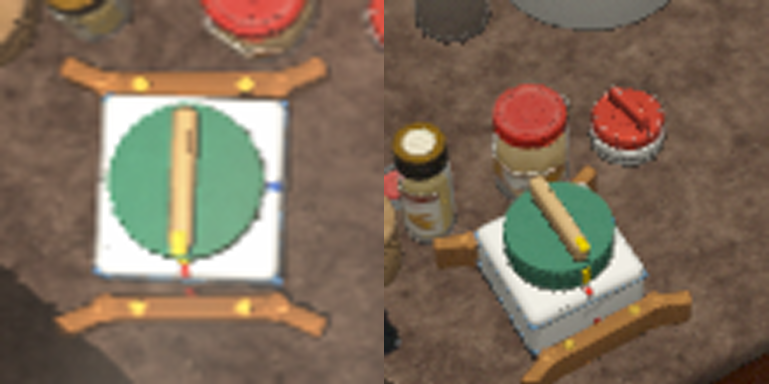

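The jar sits in its place at about (423,132) mm, within 2 mm of the middle, and nearly square. The pointer foot at (183,262) is over the red mark at (185,270), and the relative yaw is about 0. I'll check the bystanders numerically, then hand in.

```bash
python3 - <<'E'
from H import *
a=cv2.imread("pics/scene0.png").astype(int);b=cam.camera("scene")[:,:,::-1].astype(int)
d=abs(a-b).sum(2)
for n,(x0,y0,x1,y1) in dict(salt=(168,212,194,235),spice=(192,192,210,230),honey=(220,183,243,212),timer=(249,183,271,207),railnear=(229,243,248,272)).items():print(n,d[y0:y1,x0:x1].mean().round(1),np.median(d[y0:y1,x0:x1]))
E
python3 -c "
from workcell import bot, cam
print(bot.job_done())"
```

```text
salt 165.9 167.0
spice 7.0 7.0
honey 8.6 6.0
timer 6.9 6.0
railnear 121.9 65.0
the job is handed in; nothing more can be done
None
```

The jar is between the rails, about 2 mm off the middle and turned about 0.03 rad. The lid dropped into the thread and was screwed home, with the pointer at the red mark, and the job was handed in at about 22 s. The jar twisted slightly as the lid tightened, so I squared it up again with a gentle push. The spice jar, honey jar and timer show no change in the before/after image check; the salt cellar's patch did differ (165.9), which I put down to the arm or its shadow but did not confirm, and I did not check the tea lights.

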